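# Ready the spring-jaw jig and hold it open at the mark

## Task

Get the assembly jig ready for me to lay the next part in: first plug the square wooden stop block, shank down, all the way into the square socket hole at the jig's far end and let go of it. Then pull the spring jaw back towards the near end of the jig by its upright paddle until the pointer on the jaw lines up with the nose of the steel mark clip on the rail, and keep it there: finish while still holding the jaw open at the mark, for it springs shut if released. Leave the other things on the bench where they are.

Things in the scene. Friction and masses are not known exactly. Their poses are not given: they have to be found in the camera images.
- jig: All sizes here in mm. The jig, fixed: plywood board (x -170..140, y -70..70, 18 thick), two guide rails (x -145..0, y 27..55 either side, tops 44 above the bench), steel end plate at the near end (x -152, top 52), wooden socket block at the far end (x 76..130, y -32..32, top 48). Origin on the bench; x points to the far (socket) end, y left, z up. Turned up to 0.3 rad from facing the robot
- socket (a point): mm: centre of the mouth of the square hole in the socket block, 48 above the bench; hole 26.5 x 26.5, sides along the jig's x and y, 30 deep, its rim chamfered 2; a tall cabinet stands some 130 mm or more behind it; axes as the jig's
- jaw: mm: spring jaw: wooden slider (50 wide, top 44 above the bench) between the rails, with a steel face plate (top 56) and the brown upright paddle. Slides along the jig's x only; starts home (shut), is pulled to the jig's -x, at most 65 mm. Spring return: 5 N at home, plus 0.16 N per mm (9 to 13 N at the mark). Origin and axes at home equal jig's; moves with the slider
- paddle (a point): mm: grip point of the paddle, 84 above the bench, mid-width. The paddle is an upright board 16 thick (along the jig's x) x 56 wide (y), free from 44 (slider top) to 106 above the bench; pinch it from above, front and back
- pointer (a point): mm: tip of the small flat steel pointer on the jaw's left side, 46 above the bench, over the left rail; moves with the jaw; axes as the jig's
- mark (a point): mm: tip of the nose of the dark steel mark clip, fixed on the left (+y) rail (clip top 54 above the bench), facing the pointer; axes as the jig's. The jaw is at the mark when pointer and mark have the same position along the jig's x: 28 to 50 mm of pull from home, different every time
- stop_grip (a point): mm: centre of the stop block's head, 45 above its foot. Stop block: brown wood, about 90 g; head 38 x 38 x 36 high over a shank 24 x 24 x 27 long (lowest 3 mm 22 x 22). It stands on its shank on the bench right of the jig, the head 27 to 63 above the bench. Any of its four turns fits; axes square to its sides, z up
- stop_foot (a point): mm: centre of the underside of the stop block's shank; 27 below the head's underside, 27 below the socket's mouth when fully in
- stop: the stop block (see stop_grip); origin at the centre of the shank's underside
- toy_car_a: bystander (mm): toy car of pale wood, 62 x 173 x 73, left of the jig, lying lengthwise towards the back of the bench; origin at the centre of its underside
- blank: bystander (mm): sawn wood blank, 45 x 100 x 35, left of the jig: the next part for it; origin at the centre of its underside
- wheel_0: bystander (mm): toy wheel, 48 across, 14 high, on the left; origin at the centre of its underside
- wheel_2: bystander (mm): toy wheel, 42 across, 14 high, on the right; origin at the centre of its underside
- tape_measure: bystander (mm): tape measure, 34 x 82 x 64, on the right; origin at the centre of its underside
- chisel_b: bystander (mm): chisel with a yellow handle, 27 x 236 x 27, lying at the bench's front edge on the right; origin at the centre of its underside
Not all that is in view belongs to the job. Leave any orange or white look-alike of the stop alone.

How it is judged:
On the way, in this order (a step that is already met when the one before it is completed fails the run):
1. the stop block is fully down in the socket and let go (z of stop_foot in the frame of socket below -0.0245 m and horizontal distance between stop_foot and socket below 0.004 m and angle between stop_grip's own z axis and vertical below 0.07 rad and contact force between the fingers and stop below 0.3 N), for 0.3 s.
2. the jaw is pulled to the mark and held there (x of pointer in the frame of mark between -0.004 and 0.004 m and contact force between the fingers and jaw above 3 N and linear speed of jaw below 0.01 m/s), for 0.3 s.
At the end, for the whole second after the job is handed in: Stop block in the socket (within 2.5 mm of full depth, 4 mm of centre, 0.07 rad of upright), not touched by the fingers; pointer within 4 mm of the mark along the jig, the jaw still and held by the fingers (over 3 N), no other loose thing bearing on it (all of step 1 and all of step 2 and contact force between jaw and stop below 0.5 N and contact force between jaw and toy_car_a below 0.5 N and contact force between jaw and blank below 0.5 N and contact force between jaw and wheel_0 below 0.5 N and contact force between jaw and wheel_2 below 0.5 N and contact force between jaw and tape_measure below 0.5 N and contact force between jaw and chisel_b below 0.5 N); the arm keeps its last pose, push and grip.
It fails at once if another loose thing on the bench is shifted by more than 30 mm (distance of any of toy_car_a, blank, wheel_0, wheel_2, tape_measure, chisel_b from where it was at the start of the episode above 0.03 m).
It also fails if it takes over 64 s, if anything falls off the work surface, if the arm or the gripper's body presses on something with over 40 N, if the wrist force passes 120 N, or if a joint passes its speed limit or range.

## Robot

A 6-joint arm with a two-finger parallel gripper is mounted at the origin on a cart in front of the work surface, level with it; the furniture and walls round the work are solid. World frame = base frame: x ahead of the robot, y to its left, z up, the work surface at z = 0. Lengths are in m, angles in rad, forces in N, time in s.
With the tool pointing down it reaches from about 0.15 to 0.775 m from the base axis. Payload 6.1 kg.
Tool frame: the origin (TCP) lies on the centre line of the jaws, within the pads' length; the fingertips stand 25 mm ahead of it and the grasp point (between the pads) lies 6 mm ahead of it (arm.tcp_to_tips is the distance from the TCP to the fingertips, in m); z points along the fingers, y is the direction in which the jaws open and shut (so a half turn about z gives the same grasp; the last joint's range is limited). The gripper opens to 85 mm and grips with 20 to 120 N. Pads are 22 mm wide; open, the fingers measure 114 mm over their backs; the gripper's body (76 mm by 85 mm) begins 54 mm behind the grasp point. The pads swing forward as they close: fully open they stand 13 mm farther back than shut.
Start: joints at [1.144, 0.126, -0.04, 1.405, 0, 1.571], TCP at [0.217, 0.478, 0.256] pointing down, gripper open.
Joint ranges: [-2.72, 2.72], [-0.95, 1.95], [-1.27, 1.35], [-1.78, 2.02], [-1.46, 1.47], [-3.14, 3.14]. Speed limits (rad/s): [2.39, 2.39, 3.01, 3.14, 3.14, 3.14].

## Interface

Orientations are given as a unit quaternion [w, x, y, z].
In Python, from bench import arm gives the robot as it stands. The module is installed in compiled form; this text tells all that it offers.
- The arm moves only by the shell command python3 -m handwheel 'ROWS' [FORCE]. ROWS is JSON, a list of rows, each an object with "delta_rot": the turn, a rotation vector about the world's x, y, z in degrees, a list of three; "dp": the shift along the world's x, y, z in m, a list of three; "fingers": the gripper command: -1 is shut, 1 is fully open, values between are in proportion. A call has 1 to 12 rows; each row shifts and turns the commanded pose from where the row before left it; what a row does not reach is not made up. A row lasts 1/12 s, in which the tool goes at most 41.7 mm and 7.16 degrees, less where a joint would pass 70% of its speed; a pose out of reach is approached as far as the arm can. A call is refused whole if a number of a shift passes 0.0417 or a number of a turn 7.16, either way. A call with a gripper value outside its range is refused whole. The fingers move at their own pace and stop on an object; FORCE is the grip in N (left out, the last holds). Time passes only in rows, so rows that do not move let the fingers close. It gives the time, the measured TCP pose, the force and the opening at its end, in the units of the state.
- arm.state(): the state, without advancing time (a new reading comes with each control period).
- arm.read_camera(name): name is "scene" or "top" or "wrist"; returns the picture (400x640x3 uint8, blue, green, red); there is no depth.
- arm.camera_model(name): a dict with "fov_y" (degrees; the focal length in pixels is half the picture's height over the tangent of half this angle, whatever the lens; pixels are square), "cx", "cy" (the principal point, pixels), "dist" ([k1, k2, p1, p2, k3] as OpenCV has them; the pictures are not rectified), "cam_to_world" (4x4, takes a point from camera to world coordinates). Camera axes: x right, y down, z forward; pixel columns grow to the right and rows downward; lengths in m; the calibration is good to about 2 mm. A picture is of the moment at which its call begins: read the wrist's pose just before it. camera_model takes no time and is no camera call; for the wrist camera it gives the pose at the moment of the call.
- arm.sign_off(): hands the job in, once; it reports no verdict.
Trained networks look in the newest picture that a camera, given by its name, has taken for a name from the list of things; names that differ only in an ending like _2 or _b are one class to them, and where a whole thing is asked for, a point or a joint stands for the part that bears it (a point fixed in the world has none). Each returns a list of dicts, best first, with "score" (0 to 1); they miss things now and then, are a little off and sometimes report something else, mostly with a low value. They report only what shows in the picture. A call takes as long as a camera call. They do not tell look-alikes from the thing itself.
- arm.outline_of(label, camera): "region" (400x640 bool, what is visible of it) and "rect" ([left, top, right, bottom] in pixels, round what is visible of it).
The state is a dict: "time": time; "joint_positions": joint angles; "joint_vel": joint speeds; "joint_efforts": joint torques, N m; "ee_pos": TCP position; "ee_rot": TCP orientation; "force": force on the tool from outside, world axes, zero at the start; "moment": the same for the moment, N m; "opening": finger opening in m.
Only numpy, scipy, OpenCV 4.12 (cv2) and the standard library are available. Lean on these libraries where they do the work, as an engineer would, in place of code of your own. Each camera call takes 0.05 s, during which the arm holds its last target.

## Working session

There is one attempt and no reset: what is moved stays moved. The work goes in short steps, Python scripts to look and compute and a shell command to move; the robot and the scene stay as the last step left them, time stands still between calls to the robot, and variables do not carry over. Pictures are saved under pics/ and viewed, and the job is handed in when it is done.

```bash
mkdir -p pics; ls; cat > h.py <<'E'
import numpy as np, cv2
from bench import arm
def K(m):
    f=200/np.tan(np.radians(m['fov_y'])/2)
    return np.array([[f,0,m['cx']],[0,f,m['cy']],[0,0,1]]),np.array(m['dist'],float)
def ray(m,px):
    k,d=K(m);p=cv2.undistortPoints(np.array(px,float).reshape(-1,1,2),k,d).reshape(-1,2)
    T=np.array(m['cam_to_world']);r=np.c_[p,np.ones(len(p))]@T[:3,:3].T
    return T[:3,3],r
def atz(m,px,z):
    o,r=ray(m,px);return o+r*((np.asarray(z)-o[2])/r[:,2])[:,None]
def proj(m,P):
    k,d=K(m);T=np.linalg.inv(np.array(m['cam_to_world']))
    rv=cv2.Rodrigues(T[:3,:3])[0]
    return cv2.projectPoints(np.array(P,float).reshape(-1,1,3),rv,T[:3,3],k,d)[0].reshape(-1,2)
E
python3 - <<'E'
from h import *
for n in ('scene','top','wrist'):
    m=arm.camera_model(n);im=arm.read_camera(n);cv2.imwrite(f'pics/{n}0.png',im)
    print(n,m['fov_y'],np.round(m['cam_to_world'],3).tolist())
print(arm.state())
E
```

```text
pics
scene 44.42720369623409 [[0.523, -0.548, 0.653, -0.464], [-0.852, -0.329, 0.406, -0.701], [-0.007, -0.769, -0.639, 1.056], [0.0, 0.0, 0.0, 1.0]]
top 42.66263509059962 [[0.03, -0.995, 0.093, 0.33], [-0.999, -0.028, 0.021, -0.113], [-0.018, -0.093, -0.995, 1.933], [0.0, 0.0, 0.0, 1.0]]
wrist 58.094030762130906 [[0.415, 0.879, 0.237, 0.157], [0.91, -0.4, -0.11, 0.506], [-0.002, 0.261, -0.965, 0.373], [0.0, 0.0, 0.0, 1.0]]
{'time': 0.15, 'joint_positions': array([ 1.14397830e+00,  1.26251834e-01, -4.03980568e-02,  1.40542752e+00,
        2.01595049e-05,  1.57080405e+00]), 'joint_vel': array([-0.0001476 , -0.00224047,  0.00484381, -0.00044158, -0.00132322,
        0.00035815]), 'joint_efforts': array([-1.28910506e-04, -4.36273742e+01,  3.53151512e+01,  1.35072309e-02,
       -1.36753107e-05,  8.83070214e-06]), 'ee_pos': array([0.21720547, 0.47762362, 0.25569181]), 'ee_rot': array([-1.45510379e-04,  2.11796538e-01,  9.77313571e-01, -6.23874560e-04]), 'force': array([ 0.83460824,  0.07838978, -0.27057588]), 'moment': array([ 0.04724969, -0.02989705,  0.02134993]), 'opening': 0.08551438497229426}
```

View pics/scene0.png

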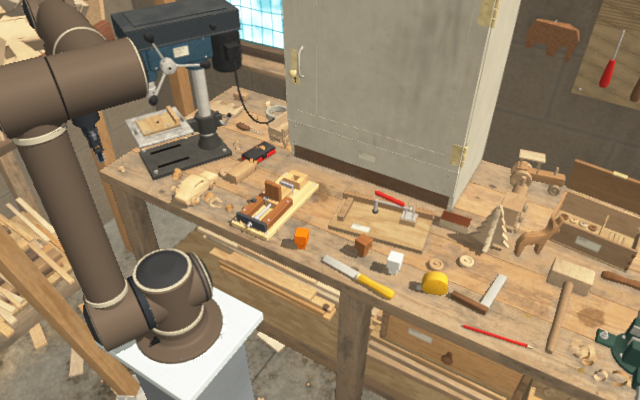

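View pics/top0.png

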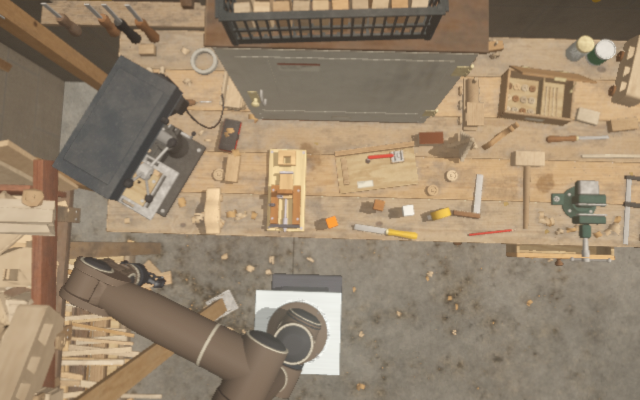

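View pics/wrist0.png

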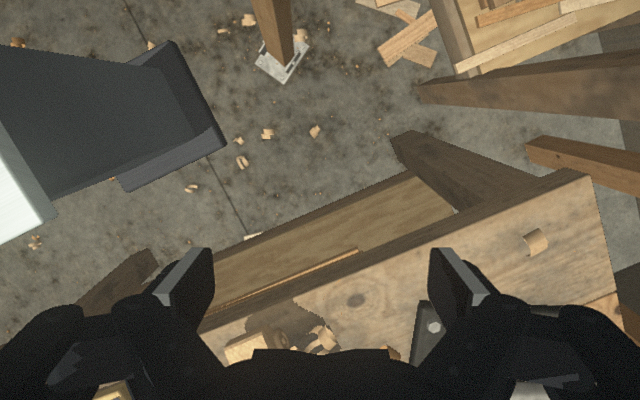

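Candidates for the stop, in scene-picture pixels, are the orange block (302,238), the brown block (364,246) and the white block (395,262). The brown wooden one fits the description. The jig is at (275,205) with the paddle at (272,190). I'll enlarge both to confirm.

```bash
python3 - <<'E'
from h import *
s=cv2.imread('pics/scene0.png');t=cv2.imread('pics/top0.png')
a=cv2.resize(s[160:300,220:420],None,fx=4,fy=4,interpolation=cv2.INTER_CUBIC);cv2.imwrite('pics/s_crop.png',a)
b=cv2.resize(t[140:245,250:430],None,fx=4.4,fy=4.4,interpolation=cv2.INTER_CUBIC);cv2.imwrite('pics/t_crop.png',b)
m=arm.camera_model('top');ms=arm.camera_model('scene')
print(atz(m,[[379,206],[331,222],[408,210]],.063), atz(ms,[[364,240]],.063))
print(arm.state()['time'])
E
```

```text
[[ 0.47227223 -0.28857041  0.063     ]
 [ 0.4087186  -0.11496029  0.063     ]
 [ 0.46068766 -0.39443899  0.063     ]] [[ 0.47377654 -0.2918724   0.063     ]]
0.15
```

View pics/s_crop.png

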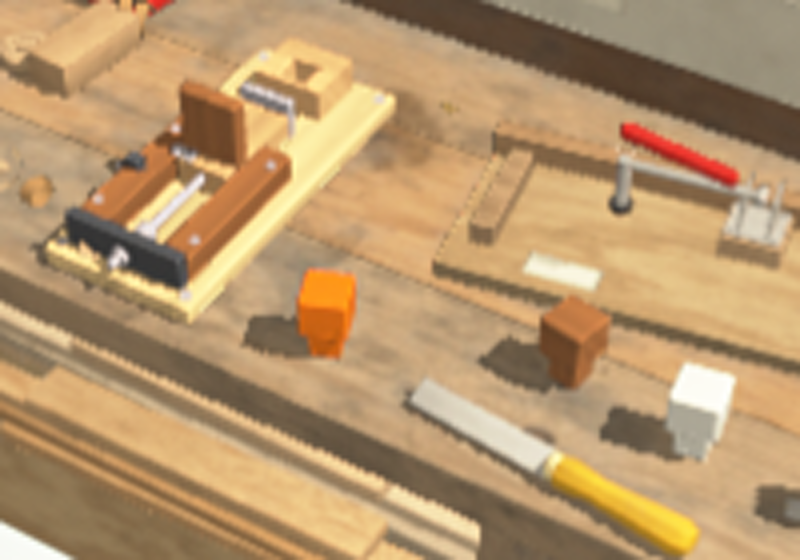

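View pics/t_crop.png

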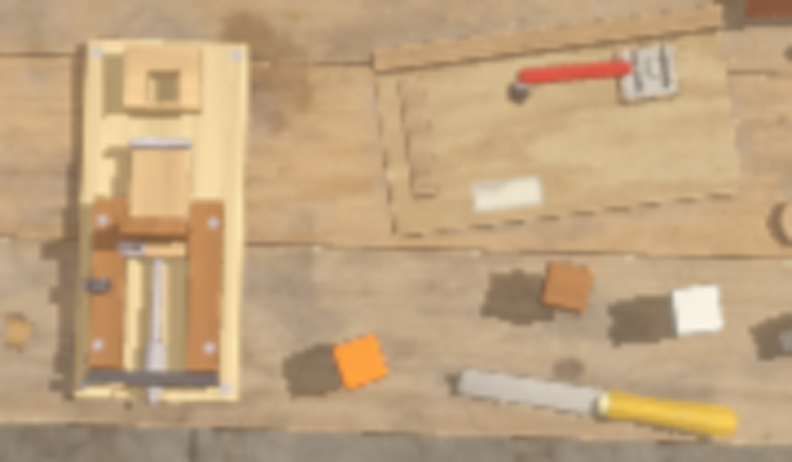

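The crop confirms the brown block at scene (364,246), top (379,206), world about (0.473,-0.289), with the fixture jig at its left. Next I'll fit the jig coarsely.

```bash
cat >> h.py <<'E'
from scipy.optimize import least_squares
def jigP(v,P):
    x,y,a=v;c,s=np.cos(a),np.sin(a);P=np.array(P,float)
    return np.c_[x+c*P[:,0]-s*P[:,1],y+s*P[:,0]+c*P[:,1],P[:,2]]
def fitjig(obs,x0):
    # obs: list of (model, Pjig Nx3, px Nx2)
    f=lambda v:np.concatenate([(proj(m,jigP(v,P))-px).ravel() for m,P,px in obs])
    r=least_squares(f,x0,loss='soft_l1');return r.x,r.fun
E
python3 - <<'E'
from h import *
m=arm.camera_model('top')
px=np.array([[90,40],[247,42],[240,400],[75,398],[125,48],[201,48],[201,110],[124,110]])/4.4+[250,140]-.5+.5/4.4
P=np.array([[.14,.07,.018],[.14,-.07,.018],[-.17,-.07,.018],[-.17,.07,.018],[.13,.032,.048],[.13,-.032,.048],[.076,-.032,.048],[.076,.032,.048]])
v,f=fitjig([(m,P,px)],[.5,.05,0]);print(v,np.round(f,1))
ps=np.array([[395,95],[190,318],[45,250]])/4+[220,160]
ms=arm.camera_model('scene')
v2,f=fitjig([(m,P,px),(ms,P[1:4],ps)],[.5,.05,0]);print(v2,np.round(f,1))
print(jigP(v2,[[.103,0,.048]]))
E
```

```text
[0.54255707 0.05591679 0.01043552] [-0.9 -0.   0.3  0.1  0.   0.7  0.1  0.4  0.3 -0.5  0.1 -0.3 -0.2 -0.
  0.1 -0.3]
[0.54229967 0.0550923  0.01479218] [-0.8  0.1  0.3  0.1  0.4  0.7  0.5  0.6  0.3 -0.4  0.2 -0.2 -0.1  0.
  0.2 -0.2 -0.2 -0.1 -0.1 -1.8 -0.3 -0.4]
[[0.6452884  0.05661584 0.048     ]]
```

```bash
python3 -m handwheel '[{"dp":[0.0128,-0.0384,0],"delta_rot":[0,0,1.3],"fingers":1},{"dp":[0.0128,-0.0384,0],"delta_rot":[0,0,1.3],"fingers":1},{"dp":[0.0128,-0.0384,0],"delta_rot":[0,0,1.3],"fingers":1},{"dp":[0.0128,-0.0384,0],"delta_rot":[0,0,1.3],"fingers":1},{"dp":[0.0128,-0.0384,0],"delta_rot":[0,0,1.3],"fingers":1},{"dp":[0.0128,-0.0384,0],"delta_rot":[0,0,1.3],"fingers":1},{"dp":[0.0128,-0.0384,0],"delta_rot":[0,0,1.3],"fingers":1},{"dp":[0.0128,-0.0384,0],"delta_rot":[0,0,1.3],"fingers":1},{"dp":[0.0128,-0.0384,0],"delta_rot":[0,0,1.3],"fingers":1},{"dp":[0.0128,-0.0384,0],"delta_rot":[0,0,1.3],"fingers":1},{"dp":[0.0128,-0.0384,0],"delta_rot":[0,0,1.3],"fingers":1},{"dp":[0,0,0],"delta_rot":[0,0,0],"fingers":1}]' 40
python3 - <<'E'
from h import *
cv2.imwrite('pics/w1.png',arm.read_camera('wrist'));s=arm.state();print(s['ee_pos'],s['ee_rot'],s['time'])
np.save('w1m.npy',arm.camera_model('wrist'),allow_pickle=True)
E
```

```text
time: 1.15
ee_pos: [0.3594, 0.0495, 0.2562]
ee_rot: [0.0, 0.093, 0.996, -0.001]
force: [-0.4, -0.4, 0.0]
opening: 0.0852
[0.35869519 0.05200687 0.25613322] [-3.68700802e-05  9.28778940e-02  9.95677483e-01 -2.13588250e-04] 1.2
```

View pics/w1.png

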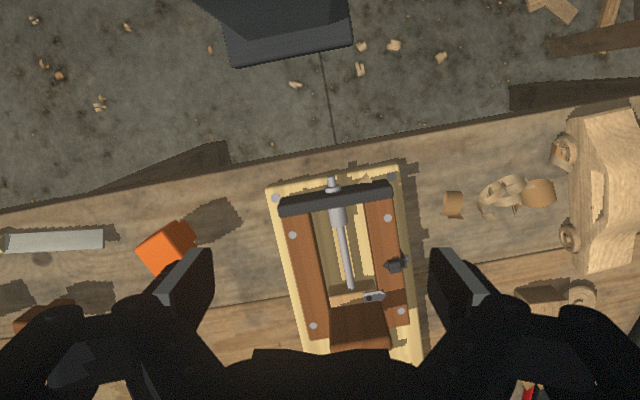

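The jig's near end shows at (335,200), with the pointer at about (375,297) and the clip nose at about (395,264). I'll carry on to the stop.

```bash
python3 -m handwheel '[{"dp":[0.0091,-0.0341,0],"delta_rot":[0,0,1.07],"fingers":1},{"dp":[0.0091,-0.0341,0],"delta_rot":[0,0,1.07],"fingers":1},{"dp":[0.0091,-0.0341,0],"delta_rot":[0,0,1.07],"fingers":1},{"dp":[0.0091,-0.0341,0],"delta_rot":[0,0,1.07],"fingers":1},{"dp":[0.0091,-0.0341,0],"delta_rot":[0,0,1.07],"fingers":1},{"dp":[0.0091,-0.0341,0],"delta_rot":[0,0,1.07],"fingers":1},{"dp":[0.0091,-0.0341,0],"delta_rot":[0,0,1.07],"fingers":1},{"dp":[0.0091,-0.0341,0],"delta_rot":[0,0,1.07],"fingers":1},{"dp":[0.0091,-0.0341,0],"delta_rot":[0,0,1.07],"fingers":1},{"dp":[0.0091,-0.0341,0],"delta_rot":[0,0,1.07],"fingers":1},{"dp":[0,0,0],"delta_rot":[0,0,0],"fingers":1},{"dp":[0,0,0],"delta_rot":[0,0,0],"fingers":1}]'
python3 - <<'E'
from h import *
m=arm.camera_model('wrist');im=arm.read_camera('wrist');cv2.imwrite('pics/w2.png',im);s=arm.state();print(s['ee_pos'],s['ee_rot'],s['time'])
np.save('w2m.npy',m,allow_pickle=True)
p=proj(m,[[.473,-.289,.063]])[0];print(p)
r=arm.outline_of('stop','wrist');print([(x['score'],x['rect']) for x in r])
x,y=p.astype(int);cv2.imwrite('pics/w2c.png',cv2.resize(im[max(0,y-70):y+70,max(0,x-70):x+70],None,fx=4,fy=4,interpolation=cv2.INTER_CUBIC));print(x-70,y-70)
E
```

```text
time: 2.2
ee_pos: [0.4499, -0.2856, 0.2551]
ee_rot: [-0.001, -0.004, 1.0, 0.001]
force: [-0.1, 1.1, -0.2]
opening: 0.0854
[ 0.44955257 -0.28464399  0.25553093] [-6.67569660e-04 -5.00481416e-03  9.99986995e-01  7.18478919e-04] 2.25
[315.49448842 200.04072722]
[(0.96, [294.3, 172.3, 341.5, 229.5]), (0.77, [471.7, 103.5, 538.2, 158.9])]
245 130
```

View pics/w2.png

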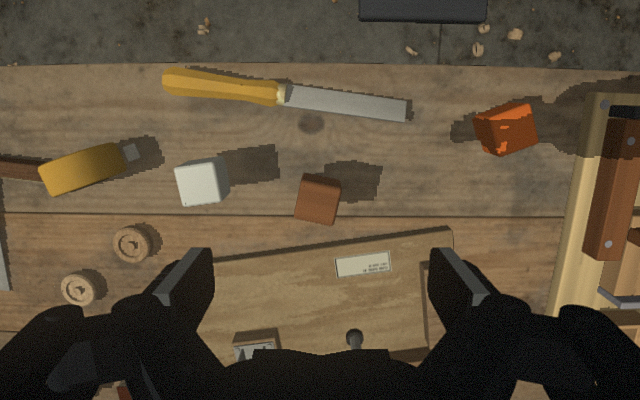

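View pics/w2c.png

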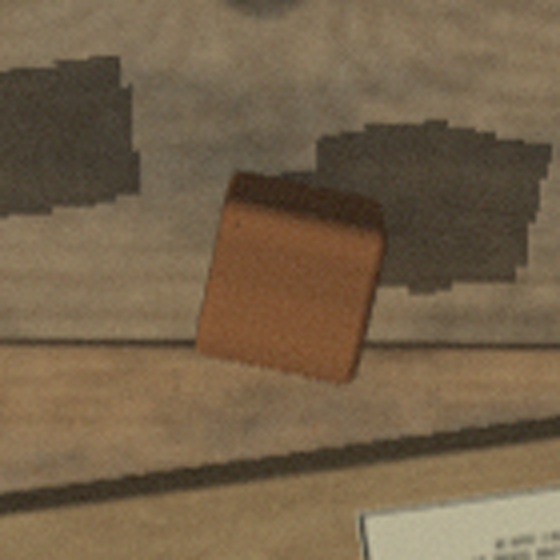

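The brown stop's top face shows at about (318,203) in the wrist view, with corners clear in the crop.

```bash
python3 - <<'E'
from h import *
m=np.load('w2m.npy',allow_pickle=True).item()
c=np.array([[228,200],[384,232],[352,383],[197,352]])/4+[245,130]-.5+.125
P=atz(m,c,.063);print(P.mean(0)[:2],[np.linalg.norm(P[i]-P[(i+1)%4]) for i in range(4)])
for i in range(4):
    d=P[(i+1)%4]-P[i];print(np.degrees(np.arctan2(d[1],d[0])))
mt=arm.camera_model('top');print(proj(mt,P),proj(mt,[P.mean(0)]))
E
```

```text
[ 0.47560872 -0.28746954] [np.float64(0.03523798326428854), np.float64(0.03615378936055079), np.float64(0.03599580811047023), np.float64(0.03611178880179276)]
78.54633578840945
-10.340331874545324
-101.50972156864799
168.45853815596843
[[382.39881033 210.99011887]
 [372.96449955 208.80474536]
 [374.94195504 199.15762762]
 [384.5622717  201.38891118]] [[378.71623068 205.08093451]]
```

```bash
python3 -m handwheel '[{"dp":[0.013,-0.0015,0],"delta_rot":[0,0,-5.9],"fingers":1},{"dp":[0.013,-0.0015,0],"delta_rot":[0,0,-5.9],"fingers":1},{"dp":[0,0,-0.035],"delta_rot":[0,0,0],"fingers":1},{"dp":[0,0,-0.035],"delta_rot":[0,0,0],"fingers":1},{"dp":[0,0,-0.03],"delta_rot":[0,0,0],"fingers":1},{"dp":[0,0,-0.02],"delta_rot":[0,0,0],"fingers":1},{"dp":[0,0,0],"delta_rot":[0,0,0],"fingers":1},{"dp":[0,0,0],"delta_rot":[0,0,0],"fingers":1},{"dp":[0,0,0],"delta_rot":[0,0,0],"fingers":1}]'
python3 - <<'E'
from h import *
from scipy.spatial.transform import Rotation as R
s=arm.state();q=s['ee_rot'];M=R.from_quat(np.r_[q[1:],q[0]]).as_matrix();print(s['ee_pos'],np.round(M,3).tolist(),np.degrees(np.arctan2(M[1,1],M[0,1])))
cv2.imwrite('pics/w3.png',arm.read_camera('wrist'))
E
```

```text
time: 3.05
ee_pos: [0.4759, -0.2879, 0.1383]
ee_rot: [0.001, 0.097, 0.995, -0.0]
force: [0.3, -0.0, 0.8]
opening: 0.0856
[ 0.47592445 -0.28792805  0.13826   ] [[-0.981, 0.194, 0.002], [0.194, 0.981, -0.001], [-0.002, -0.001, -1.0]] 78.82047068206985
```

View pics/w3.png

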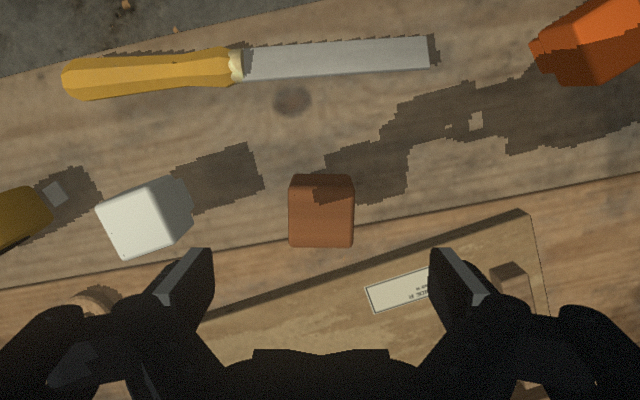

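The stop is centred between the fingers, (288–355, 173–248), and square to them. Now I'll descend and grip.

```bash
python3 -m handwheel '[{"dp":[0,0,-0.03],"delta_rot":[0,0,0],"fingers":1},{"dp":[0,0,-0.03],"delta_rot":[0,0,0],"fingers":1},{"dp":[0,0,-0.02],"delta_rot":[0,0,0],"fingers":1},{"dp":[0,0,-0.002],"delta_rot":[0,0,0],"fingers":1},{"dp":[0,0,0],"delta_rot":[0,0,0],"fingers":1},{"dp":[0,0,0],"delta_rot":[0,0,0],"fingers":-1},{"dp":[0,0,0],"delta_rot":[0,0,0],"fingers":-1},{"dp":[0,0,0],"delta_rot":[0,0,0],"fingers":-1},{"dp":[0,0,0],"delta_rot":[0,0,0],"fingers":-1},{"dp":[0,0,0],"delta_rot":[0,0,0],"fingers":-1},{"dp":[0,0,0],"delta_rot":[0,0,0],"fingers":-1},{"dp":[0,0,0],"delta_rot":[0,0,0],"fingers":-1}]' 40
```

```text
time: 4.1
ee_pos: [0.4759, -0.2889, 0.0557]
ee_rot: [0.001, 0.098, 0.995, -0.0]
force: [-1.1, 1.2, 6.9]
opening: 0.0375
```

```bash
python3 -m handwheel '[{"dp":[0,0,0.02],"delta_rot":[0,0,0],"fingers":-1},{"dp":[0,0,0.03],"delta_rot":[0,0,0],"fingers":-1},{"dp":[0,0,0.04],"delta_rot":[0,0,0],"fingers":-1},{"dp":[0,0,0.04],"delta_rot":[0,0,0],"fingers":-1},{"dp":[0,0,0.04],"delta_rot":[0,0,0],"fingers":-1},{"dp":[0,0,0.03],"delta_rot":[0,0,0],"fingers":-1},{"dp":[0,0,0],"delta_rot":[0,0,0],"fingers":-1}]' && python3 -m handwheel '[{"dp":[0.0174,0.0345,0],"delta_rot":[0,0,1.2],"fingers":-1},{"dp":[0.0174,0.0345,0],"delta_rot":[0,0,1.2],"fingers":-1},{"dp":[0.0174,0.0345,0],"delta_rot":[0,0,1.2],"fingers":-1},{"dp":[0.0174,0.0345,0],"delta_rot":[0,0,1.2],"fingers":-1},{"dp":[0.0174,0.0345,0],"delta_rot":[0,0,1.2],"fingers":-1},{"dp":[0.0174,0.0345,0],"delta_rot":[0,0,1.2],"fingers":-1},{"dp":[0.0174,0.0345,0],"delta_rot":[0,0,1.2],"fingers":-1},{"dp":[0.0174,0.0345,0],"delta_rot":[0,0,1.2],"fingers":-1},{"dp":[0.0174,0.0345,0],"delta_rot":[0,0,1.2],"fingers":-1},{"dp":[0.0174,0.0345,0],"delta_rot":[0,0,1.2],"fingers":-1},{"dp":[0,0,0],"delta_rot":[0,0,0],"fingers":-1},{"dp":[0,0,0],"delta_rot":[0,0,0],"fingers":-1}]'
cat >> h.py <<'E'
from scipy.spatial.transform import Rotation as R
def tool():
    s=arm.state();q=s['ee_rot'];M=R.from_quat(np.r_[q[1:],q[0]]).as_matrix()
    print('t',s['time'],'p',np.round(s['ee_pos'],4),'yaw',round(float(np.degrees(np.arctan2(M[1,1],M[0,1]))),2),'z',np.round(M[:,2],4),'F',np.round(s['force'],1),'op',round(s['opening'],4))
    return s['ee_pos'],M
def shot(n,name):
    m=arm.camera_model(n);im=arm.read_camera(n);cv2.imwrite(f'pics/{name}.png',im);np.save(f'{name}.npy',m,allow_pickle=True);return m,im
E
python3 - <<'E'
from h import *
tool();m,im=shot('wrist','w4');v=[.5423,.0551,.0148]
p=proj(m,jigP(v,[[.103,0,.048]]))[0];print(p)
E
```

```text
time: 4.68
ee_pos: [0.4769, -0.2896, 0.2616]
ee_rot: [0.005, 0.098, 0.995, -0.002]
force: [-0.0, 0.4, 0.8]
opening: 0.0374
time: 5.68
ee_pos: [0.6494, 0.0586, 0.2526]
ee_rot: [-0.001, -0.008, 1.0, -0.0]
force: [-0.5, -1.1, -1.5]
opening: 0.0381
t 5.6833 p [0.6494 0.0586 0.2526] yaw 90.94 z [-2.1e-03 -3.0e-04 -1.0e+00] F [-0.5 -1.1 -1.5] op 0.0381
[317.88871065 167.51298822]
```

View pics/w4.png

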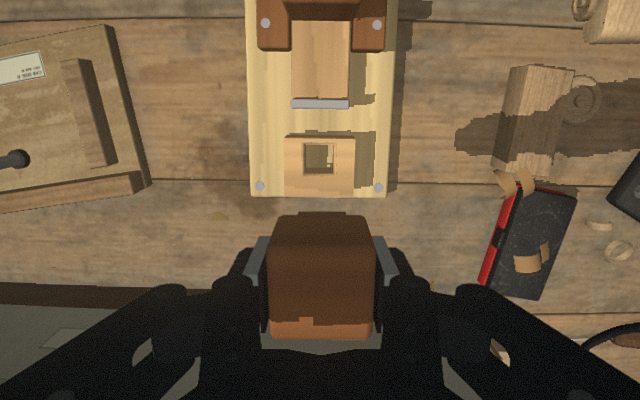

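```bash
python3 -m handwheel '[{"dp":[0,0,0],"delta_rot":[0,0,0],"fingers":-1},{"dp":[0,0,0],"delta_rot":[0,0,0],"fingers":-1}]';python3 - <<'E'
from h import *
tool();m,im=shot('wrist','w5');v=[.5423,.0551,.0148]
p=proj(m,jigP(v,[[.103,0,.048]]))[0];print(p)
cv2.imwrite('pics/w5c.png',cv2.resize(im[80:240,240:400],None,fx=3.75,fy=3.75,interpolation=cv2.INTER_CUBIC))
shot('top','t5');m,im=shot('scene','s5')
p=proj(m,jigP(v,[[.103,0,.048]]))[0].astype(int);print(p)
cv2.imwrite('pics/s5c.png',cv2.resize(im[130:250,220:340],None,fx=5,fy=5,interpolation=cv2.INTER_CUBIC))
E
```

```text
time: 5.9
ee_pos: [0.6487, 0.0553, 0.2544]
ee_rot: [-0.0, -0.006, 1.0, -0.0]
force: [0.1, 0.9, -0.8]
opening: 0.0376
t 5.9 p [0.6487 0.0553 0.2544] yaw 90.65 z [-1.e-04 -2.e-04 -1.e+00] F [ 0.1  0.9 -0.8] op 0.0376
[321.45348244 167.55032895]
[295 176]
```

View pics/w5c.png

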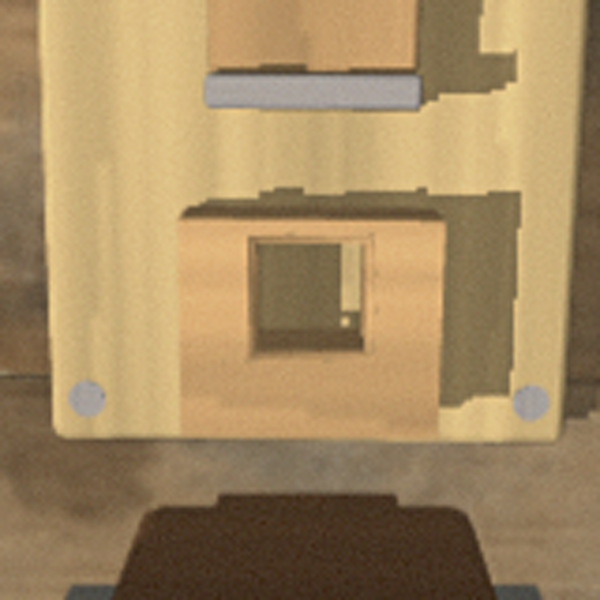

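View pics/s5c.png

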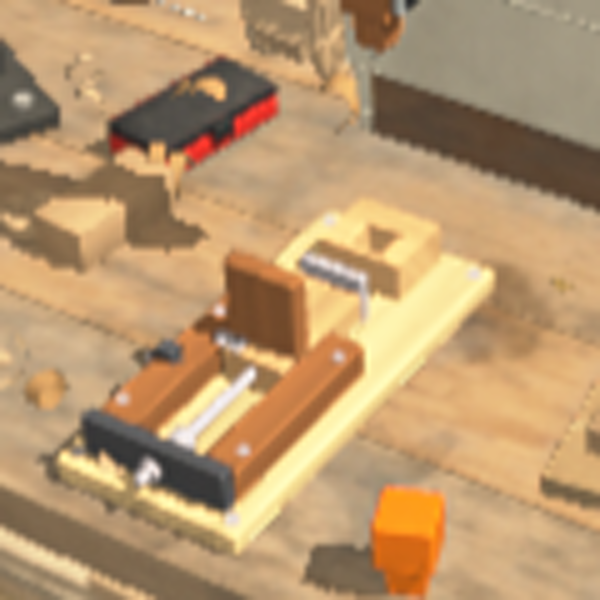

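The hole centre is at (322.6,159), nearer the robot than the socket block's centre, so I'll measure the mouth directly.

```bash
python3 - <<'E'
from h import *
m=np.load('w5.npy',allow_pickle=True).item()
U=lambda a:np.array(a)/3.75+[240,80]-.5+.133
H=atz(m,U([[248,237],[374,237],[371,357],[248,357]]),.048);print(H.mean(0),[round(float(np.linalg.norm(H[i]-H[(i+1)%4])),4) for i in range(4)])
B=atz(m,U([[180,217],[445,219],[438,437],[178,437]]),.048);print(B.mean(0),[round(float(np.linalg.norm(B[i]-B[(i+1)%4])),4) for i in range(4)])
for Q in (H,B):
    for i,j in((0,1),(3,2)):
        d=Q[i]-Q[j];print(np.degrees(np.arctan2(d[1],d[0])))
# board edges yaw at z=.018
E1=atz(m,U([[42,50],[53,400],[582,50],[566,400]]),.018);print(E1)
for a,b in((0,1),(2,3)):
    d=E1[b]-E1[a];print(np.degrees(np.arctan2(d[1],d[0])))
p,M=tool()
# predicted foot location: held stop foot centre
print('corners of head near/top lit', proj(m,[p+M@np.array([.019,.019,-.007+.0]),p+M@np.array([.019,-.019,-.007])]))
foot=.0557
for w,zz in((.012,.0557-.003),(.011,.0557)):
    print(proj(m,[p+M@np.array([w,w,zz]),p+M@np.array([w,-w,zz])]))
print(proj(m,[p+M@np.array([.019,.019,.0287]),p+M@np.array([.019,-.019,.0287])]))
E
```

```text
[0.6373868  0.05736192 0.048     ] [0.0302, 0.0294, 0.0301, 0.0294]
[0.64528172 0.05745194 0.048     ] [0.0633, 0.0541, 0.0647, 0.0546]
-89.37336218913958
-89.37491650378615
-89.80319362812287
-89.37525034503462
[[ 0.57955537 -0.01130556  0.018     ]
 [ 0.67116178 -0.01167759  0.018     ]
 [ 0.57804809  0.1257969   0.018     ]
 [ 0.66964852  0.12706911  0.018     ]]
-0.23268547591256927
0.7957161969330163
t 6.05 p [0.6488 0.0553 0.2547] yaw 90.65 z [ 5.e-04 -0.e+00 -1.e+00] F [ 0.5 -0.1 -1.1] op 0.0377
corners of head near/top lit [[376.17595053 245.60405621]
 [261.14569618 245.63189101]]
[[343.59897132 210.4709676 ]
 [295.09649514 210.48819722]]
[[341.21640641 210.53995138]
 [297.52804559 210.55547977]]
[[363.75834592 212.05525177]
 [274.48279897 212.08630537]]
```

```bash
python3 - <<'E'
import cv2
im=cv2.imread('pics/w5.png');cv2.imwrite('pics/w5d.png',cv2.resize(cv2.convertScaleAbs(im[200:345,240:400],alpha=1.8,beta=20),None,fx=4,fy=4,interpolation=cv2.INTER_CUBIC))
E
```

```text
(no output)
```

View pics/w5d.png

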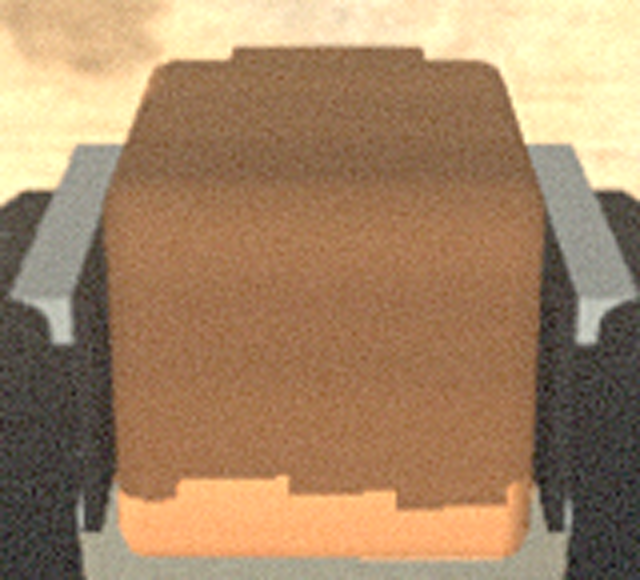

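```bash
python3 -m handwheel '[{"dp":[-0.011,0.0007,0],"delta_rot":[0,0,0],"fingers":-1},{"dp":[0,0,-0.03],"delta_rot":[0,0,0],"fingers":-1},{"dp":[0,0,-0.035],"delta_rot":[0,0,0],"fingers":-1},{"dp":[0,0,-0.035],"delta_rot":[0,0,0],"fingers":-1},{"dp":[0,0,-0.025],"delta_rot":[0,0,0],"fingers":-1},{"dp":[0,0,-0.012],"delta_rot":[0,0,0],"fingers":-1},{"dp":[0,0,0],"delta_rot":[0,0,0],"fingers":-1},{"dp":[0,0,0],"delta_rot":[0,0,0],"fingers":-1},{"dp":[0,0,0],"delta_rot":[0,0,0],"fingers":-1}]';python3 - <<'E'
from h import *
p,M=tool();m,im=shot('wrist','w6')
cv2.imwrite('pics/w6c.png',cv2.resize(cv2.convertScaleAbs(im[130:270,230:410],alpha=1.6,beta=10),None,fx=4,fy=4,interpolation=cv2.INTER_CUBIC))
m,im=shot('scene','s6')
cv2.imwrite('pics/s6c.png',cv2.resize(im[130:230,240:340],None,fx=5,fy=5,interpolation=cv2.INTER_CUBIC))
E
```

```text
time: 6.8
ee_pos: [0.6393, 0.0571, 0.1196]
ee_rot: [0.002, -0.006, 1.0, 0.0]
force: [0.5, 0.5, -0.4]
opening: 0.0376
t 6.8 p [0.6393 0.0571 0.1196] yaw 90.73 z [ 3.2e-03  3.0e-04 -1.0e+00] F [ 0.5  0.5 -0.4] op 0.0376
```

View pics/w6c.png

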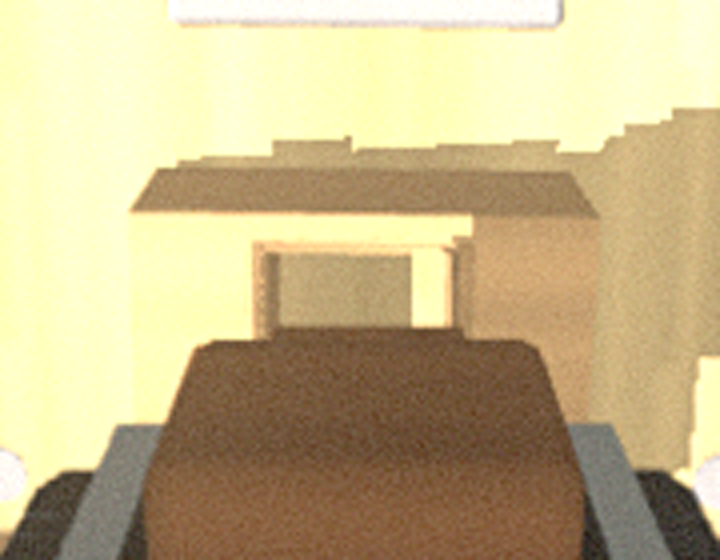

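View pics/s6c.png

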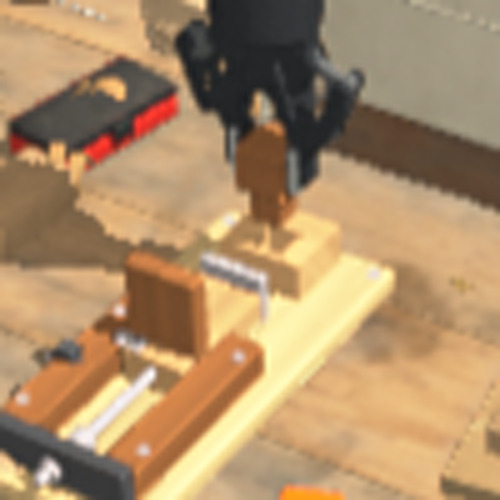

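```bash
python3 -m handwheel '[{"dp":[0,0,0],"delta_rot":[0,0,0],"fingers":-1},{"dp":[0,0,0],"delta_rot":[0,0,0],"fingers":-1}]'; python3 - <<'E'
from h import *
m=np.load('w6.npy',allow_pickle=True).item()
U=lambda a:np.array(a)/4+[230,130]-.5+.125
f=atz(m,U([[272,328],[465,328]]),.0639);h=atz(m,U([[252,242],[474,242]]),.048);print(f,h)
print('foot c',f.mean(0)+[.011,0,0],'hole c',h.mean(0)+[.01525,0,0])
tool()
E
```

```text
time: 7.07
ee_pos: [0.6387, 0.0573, 0.1185]
ee_rot: [0.001, -0.007, 1.0, 0.0]
force: [-0.4, -0.4, -1.9]
opening: 0.0371
[[0.6295146  0.04603578 0.0639    ]
 [0.62922259 0.07039546 0.0639    ]] [[0.62253403 0.04238164 0.048     ]
 [0.62217246 0.07247836 0.048     ]]
foot c [0.6403686  0.05821562 0.0639    ] hole c [0.63760324 0.05743    0.048     ]
t 7.0667 p [0.6387 0.0573 0.1185] yaw 90.75 z [ 2.e-03  2.e-04 -1.e+00] F [-0.4 -0.4 -1.9] op 0.0371
```

```bash
python3 -m handwheel '[{"dp":[-0.002,-0.001,0],"delta_rot":[0,0,0],"fingers":-1},{"dp":[0,0,0],"delta_rot":[0,0,0],"fingers":-1},{"dp":[0,0,-0.006],"delta_rot":[0,0,0],"fingers":-1},{"dp":[0,0,-0.006],"delta_rot":[0,0,0],"fingers":-1},{"dp":[0,0,-0.004],"delta_rot":[0,0,0],"fingers":-1},{"dp":[0,0,-0.004],"delta_rot":[0,0,0],"fingers":-1},{"dp":[0,0,0],"delta_rot":[0,0,0],"fingers":-1},{"dp":[0,0,0],"delta_rot":[0,0,0],"fingers":-1}]'; python3 - <<'E'
from h import *
p,M=tool();m,im=shot('wrist','w7')
cv2.imwrite('pics/w7c.png',cv2.resize(cv2.convertScaleAbs(im[130:270,230:410],alpha=1.6,beta=10),None,fx=4,fy=4,interpolation=cv2.INTER_CUBIC))
E
```

```text
time: 7.73
ee_pos: [0.6361, 0.0562, 0.0967]
ee_rot: [-0.0, -0.007, 1.0, -0.0]
force: [1.9, 0.4, -1.1]
opening: 0.0373
t 7.7333 p [0.6361 0.0562 0.0967] yaw 90.75 z [-4.e-04 -1.e-04 -1.e+00] F [ 1.9  0.4 -1.1] op 0.0373
```

View pics/w7c.png

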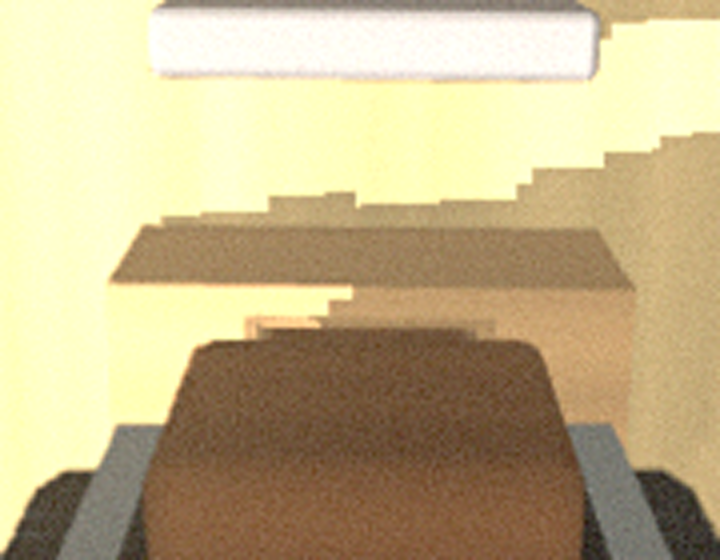

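The shank is centred in the hole and has entered it with no vertical force. I'll push it down.

```bash
python3 -m handwheel '[{"dp":[0,0,-0.005],"delta_rot":[0,0,0],"fingers":-1},{"dp":[0,0,-0.005],"delta_rot":[0,0,0],"fingers":-1},{"dp":[0,0,-0.004],"delta_rot":[0,0,0],"fingers":-1},{"dp":[0,0,-0.003],"delta_rot":[0,0,0],"fingers":-1},{"dp":[0,0,-0.002],"delta_rot":[0,0,0],"fingers":-1},{"dp":[0,0,0],"delta_rot":[0,0,0],"fingers":-1},{"dp":[0,0,0],"delta_rot":[0,0,0],"fingers":-1},{"dp":[0,0,0],"delta_rot":[0,0,0],"fingers":-1}]'
```

```text
time: 8.45
ee_pos: [0.6361, 0.0562, 0.0782]
ee_rot: [-0.0, -0.006, 1.0, 0.0]
force: [1.6, 0.2, -1.9]
opening: 0.0373
```

```bash
python3 -m handwheel '[{"dp":[0,0,-0.001],"delta_rot":[0,0,0],"fingers":-1},{"dp":[0,0,-0.001],"delta_rot":[0,0,0],"fingers":-1},{"dp":[0,0,-0.001],"delta_rot":[0,0,0],"fingers":-1},{"dp":[0,0,0],"delta_rot":[0,0,0],"fingers":-1},{"dp":[0,0,0],"delta_rot":[0,0,0],"fingers":-1}]'
```

```text
time: 8.87
ee_pos: [0.6361, 0.0562, 0.0769]
ee_rot: [0.001, -0.007, 1.0, 0.0]
force: [-1.8, -0.0, 7.2]
opening: 0.0375
```

It contacts at TCP z 0.0769 against an expected 0.0767, so it's seated. I'll release it and rise.

```bash
python3 -m handwheel '[{"dp":[0,0,0.001],"delta_rot":[0,0,0],"fingers":1},{"dp":[0,0,0],"delta_rot":[0,0,0],"fingers":1},{"dp":[0,0,0],"delta_rot":[0,0,0],"fingers":1},{"dp":[0,0,0],"delta_rot":[0,0,0],"fingers":1},{"dp":[0,0,0],"delta_rot":[0,0,0],"fingers":1},{"dp":[0,0,0],"delta_rot":[0,0,0],"fingers":1},{"dp":[0,0,0.02],"delta_rot":[0,0,0],"fingers":1},{"dp":[0,0,0.035],"delta_rot":[0,0,0],"fingers":1},{"dp":[0,0,0.04],"delta_rot":[0,0,0],"fingers":1},{"dp":[0,0,0.03],"delta_rot":[0,0,0],"fingers":1},{"dp":[0,0,0],"delta_rot":[0,0,0],"fingers":1},{"dp":[0,0,0],"delta_rot":[0,0,0],"fingers":1}]'; python3 - <<'E'
from h import *
p,M=tool();m,im=shot('wrist','w8')
cv2.imwrite('pics/w8c.png',cv2.resize(im[0:260,200:440],None,fx=2.4,fy=2.3,interpolation=cv2.INTER_CUBIC))
m,im=shot('scene','s8')
cv2.imwrite('pics/s8c.png',cv2.resize(im[130:250,220:340],None,fx=5,fy=5,interpolation=cv2.INTER_CUBIC))
E
```

```text
time: 9.87
ee_pos: [0.6373, 0.0563, 0.2037]
ee_rot: [0.002, -0.007, 1.0, 0.0]
force: [0.7, -0.2, -0.1]
opening: 0.0854
t 9.8667 p [0.6373 0.0563 0.2037] yaw 90.75 z [ 4.7e-03  4.0e-04 -1.0e+00] F [ 0.7 -0.2 -0.1] op 0.0854
```

View pics/w8.png

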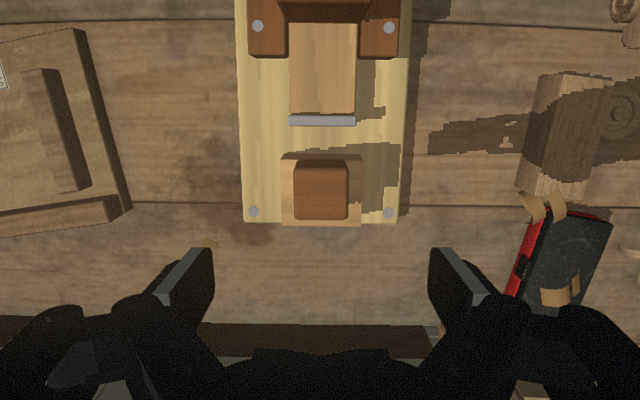

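View pics/s8c.png

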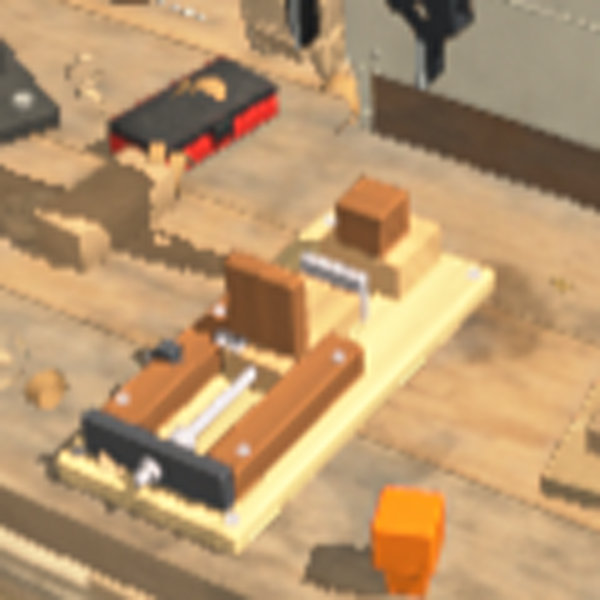

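The stop is seated: its head sits flat on the socket block, wrist view (293–349, 160–220). Next are the paddle, pointer and mark.

```bash
python3 - <<'E'
from h import *
m=arm.camera_model('top')
print(atz(m,[[285.7,191.5]],.106))
m=np.load('w1m.npy',allow_pickle=True).item()
print('rough pointer, mark',atz(m,[[375,297],[395,264]],[.046,.05]))
E
```

```text
[[0.51153442 0.0507162  0.106     ]]
rough pointer, mark [[0.49917468 0.08281257 0.046     ]
 [0.46390641 0.10731341 0.05      ]]
```

```bash
python3 -m handwheel '[{"dp":[-0.012,-0.0005,0.004],"delta_rot":[0,0,-7.1],"fingers":1},{"dp":[-0.012,-0.0005,0.004],"delta_rot":[0,0,-7.1],"fingers":1},{"dp":[-0.012,-0.0005,0.004],"delta_rot":[0,0,-7.1],"fingers":1},{"dp":[-0.012,-0.0005,0.004],"delta_rot":[0,0,-7.1],"fingers":1},{"dp":[-0.012,-0.0005,0.004],"delta_rot":[0,0,-7.1],"fingers":1},{"dp":[-0.012,-0.0005,0.004],"delta_rot":[0,0,-7.1],"fingers":1},{"dp":[-0.012,-0.0005,0.004],"delta_rot":[0,0,-7.1],"fingers":1},{"dp":[-0.012,-0.0005,0.004],"delta_rot":[0,0,-7.1],"fingers":1},{"dp":[-0.012,-0.0005,0.004],"delta_rot":[0,0,-7.1],"fingers":1},{"dp":[-0.012,-0.0005,0.004],"delta_rot":[0,0,-7.1],"fingers":1},{"dp":[-0.012,0,0],"delta_rot":[0,0,-7.1],"fingers":1},{"dp":[-0.003,0,0],"delta_rot":[0,0,-7.1],"fingers":1}]' && python3 -m handwheel '[{"dp":[0,0,0],"delta_rot":[0,0,-4.75],"fingers":1},{"dp":[0,0,0],"delta_rot":[0,0,0],"fingers":1},{"dp":[0,0,0],"delta_rot":[0,0,0],"fingers":1},{"dp":[0,0,0],"delta_rot":[0,0,0],"fingers":1}]'; python3 - <<'E'
from h import *
p,M=tool();m,im=shot('wrist','w9')
E
```

```text
time: 10.97
ee_pos: [0.4989, 0.0511, 0.2398]
ee_rot: [-0.001, 0.674, 0.738, -0.001]
force: [-0.3, -0.3, 0.5]
opening: 0.0852
time: 11.3
ee_pos: [0.5009, 0.0512, 0.2402]
ee_rot: [-0.001, 0.701, 0.713, -0.001]
force: [1.0, 0.4, 0.4]
opening: 0.0852
t 11.3 p [0.5009 0.0512 0.2402] yaw 0.92 z [-1.8e-03 -2.0e-04 -1.0e+00] F [1.  0.4 0.4] op 0.0852
```

View pics/w9.png

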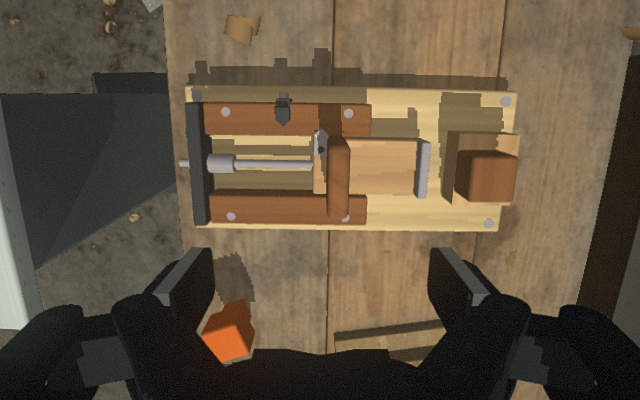

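```bash
python3 - <<'E'
import cv2
im=cv2.imread('pics/w9.png');cv2.imwrite('pics/w9c.png',cv2.resize(cv2.convertScaleAbs(im[80:230,260:380],alpha=1.6),None,fx=4,fy=4,interpolation=cv2.INTER_CUBIC))
E
```

```text
(no output)
```

View pics/w9c.png

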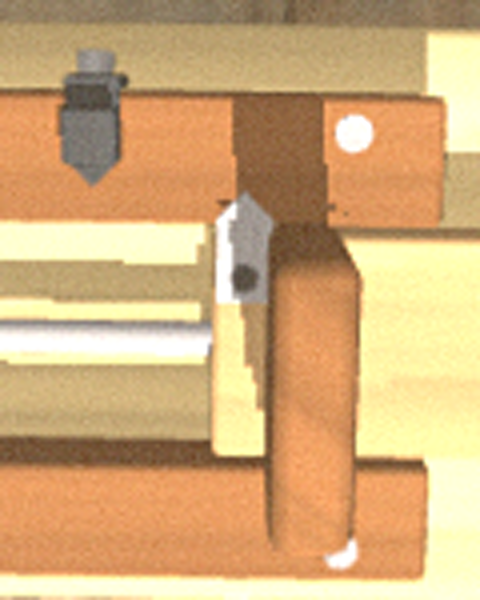

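```bash
python3 - <<'E'
from h import *
m=np.load('w9.npy',allow_pickle=True).item()
U=lambda a:np.array(a)/4+[260,80]-.5+.125
a=.0135
for z in (.046,.05,.054):
    P=atz(m,U([[92,185],[247,193]]),[z,.046]);d=P[0]-P[1];print(z,P,'pull along jig',d[0]*np.cos(a)+d[1]*np.sin(a))
Q=atz(m,U([[273,262],[357,268],[352,552],[272,552]]),.106);print(Q,Q.mean(0))
tool()
E
```

```text
0.046 [[0.46668943 0.09263779 0.046     ]
 [0.49986346 0.09142708 0.046     ]] pull along jig -0.03315465588168682
0.05 [[0.46711129 0.09296258 0.05      ]
 [0.49986346 0.09142708 0.046     ]] pull along jig -0.03272845197132001
0.054 [[0.46753315 0.09328737 0.054     ]
 [0.49986346 0.09142708 0.046     ]] pull along jig -0.0323022480609532
[[0.5045383  0.0846586  0.106     ]
 [0.51925961 0.08384914 0.106     ]
 [0.52021117 0.0314092  0.106     ]
 [0.50545861 0.03117449 0.106     ]] [0.51236692 0.05777286 0.106     ]
t 11.35 p [0.501  0.0511 0.2405] yaw 0.89 z [-1.4e-03 -1.0e-04 -1.0e+00] F [ 0.2 -0.2  0.2] op 0.0856
```

Pointer tip at (321.6,128), mark nose at (283,126), paddle top centred at (338,182). That gives a pull of about 32.7 mm, within the 28–50 range. I'll descend on the paddle.

```bash
python3 -m handwheel '[{"dp":[0.01,0.0055,0],"delta_rot":[0,0,0],"fingers":1},{"dp":[0,0,-0.03],"delta_rot":[0,0,0],"fingers":1},{"dp":[0,0,-0.04],"delta_rot":[0,0,0],"fingers":1},{"dp":[0,0,-0.035],"delta_rot":[0,0,0],"fingers":1},{"dp":[0,0,-0.025],"delta_rot":[0,0,0],"fingers":1},{"dp":[0,0,-0.018],"delta_rot":[0,0,0],"fingers":1},{"dp":[0,0,0],"delta_rot":[0,0,0],"fingers":1},{"dp":[0,0,0],"delta_rot":[0,0,0],"fingers":1}]'; python3 - <<'E'
from h import *
tool();shot('wrist','w10');m,im=shot('scene','s10')
cv2.imwrite('pics/s10c.png',cv2.resize(im[130:250,220:340],None,fx=5,fy=5,interpolation=cv2.INTER_CUBIC))
E
```

```text
time: 12.02
ee_pos: [0.511, 0.0569, 0.0926]
ee_rot: [-0.001, 0.702, 0.712, -0.001]
force: [0.5, -0.7, 0.6]
opening: 0.0856
t 12.0167 p [0.511  0.0569 0.0926] yaw 0.83 z [-2.2e-03 -1.0e-04 -1.0e+00] F [ 0.5 -0.7  0.6] op 0.0856
```

View pics/w10.png

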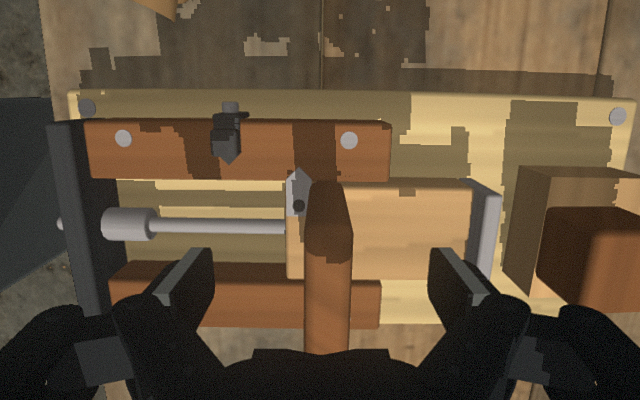

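View pics/s10c.png

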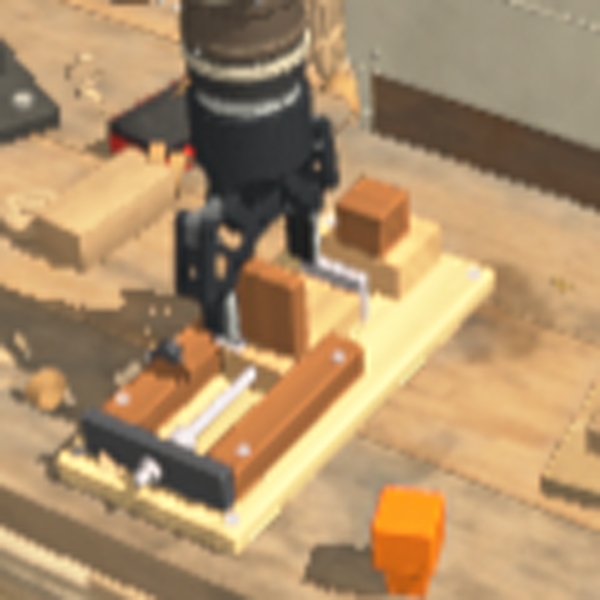

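The paddle (305–353, 180–350) lies between the fingers, with the pointer tip at (297,168) and the nose at (228,164). Closing.

```bash
python3 -m handwheel '[{"dp":[0,0,0],"delta_rot":[0,0,0],"fingers":-1},{"dp":[0,0,0],"delta_rot":[0,0,0],"fingers":-1},{"dp":[0,0,0],"delta_rot":[0,0,0],"fingers":-1},{"dp":[0,0,0],"delta_rot":[0,0,0],"fingers":-1},{"dp":[0,0,0],"delta_rot":[0,0,0],"fingers":-1},{"dp":[0,0,0],"delta_rot":[0,0,0],"fingers":-1},{"dp":[0,0,0],"delta_rot":[0,0,0],"fingers":-1},{"dp":[0,0,0],"delta_rot":[0,0,0],"fingers":-1},{"dp":[0,0,0],"delta_rot":[0,0,0],"fingers":-1}]' 80; python3 - <<'E'
from h import *
tool();m,im=shot('wrist','w11')
cv2.imwrite('pics/w11c.png',cv2.resize(im[90:240,180:380],None,fx=4,fy=4,interpolation=cv2.INTER_CUBIC))
E
```

```text
time: 12.87
ee_pos: [0.5123, 0.0567, 0.0939]
ee_rot: [0.001, 0.702, 0.712, 0.001]
force: [5.1, 1.4, 1.3]
opening: 0.015
t 12.8667 p [0.5123 0.0567 0.0939] yaw 0.75 z [ 2.5e-03  1.0e-04 -1.0e+00] F [5.1 1.4 1.3] op 0.015
```

View pics/w11c.png

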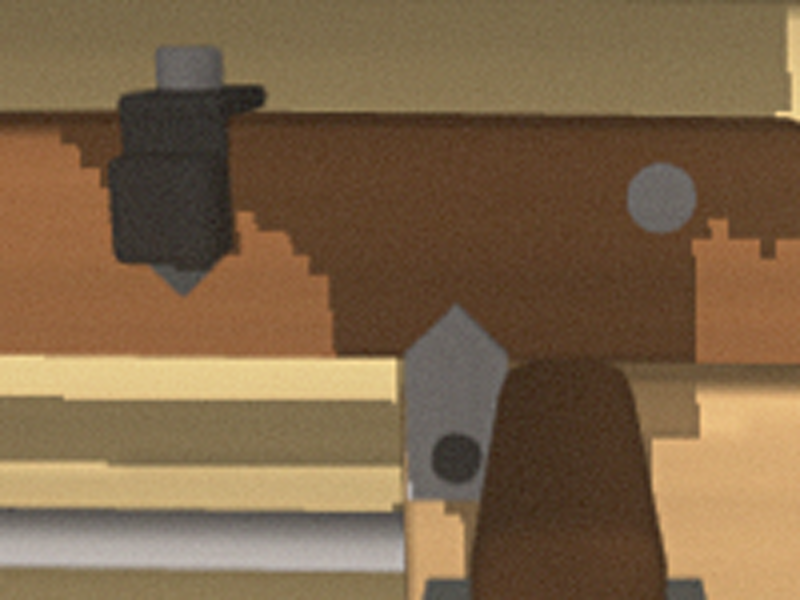

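```bash
python3 - <<'E'
from h import *
m=np.load('w11.npy',allow_pickle=True).item()
U=lambda a:np.array(a)/4+[180,90]-.5+.125
a=.0135
for z in (.046,.05,.054):
    P=atz(m,U([[183,296],[457,304]]),[z,.046]);d=P[0]-P[1];print(z,P,'pull',d[0]*np.cos(a)+d[1]*np.sin(a))
E
```

```text
0.046 [[0.46698116 0.0924895  0.046     ]
 [0.49898596 0.09188427 0.046     ]] pull -0.03199372070487077
0.05 [[0.46804007 0.09323895 0.05      ]
 [0.49898596 0.09188427 0.046     ]] pull -0.030924785604377208
0.054 [[0.46909899 0.0939884  0.054     ]
 [0.49898596 0.09188427 0.046     ]] pull -0.02985585050388359
```

```bash
python3 -m handwheel '[{"dp":[-0.003,0,0],"delta_rot":[0,0,0],"fingers":-1},{"dp":[-0.004,0,0],"delta_rot":[0,0,0],"fingers":-1},{"dp":[-0.004,-0.0001,0],"delta_rot":[0,0,0],"fingers":-1},{"dp":[-0.004,-0.0001,0],"delta_rot":[0,0,0],"fingers":-1},{"dp":[-0.004,-0.0001,0],"delta_rot":[0,0,0],"fingers":-1},{"dp":[-0.003,0,0],"delta_rot":[0,0,0],"fingers":-1},{"dp":[-0.003,0,0],"delta_rot":[0,0,0],"fingers":-1},{"dp":[0,0,0],"delta_rot":[0,0,0],"fingers":-1},{"dp":[0,0,0],"delta_rot":[0,0,0],"fingers":-1},{"dp":[0,0,0],"delta_rot":[0,0,0],"fingers":-1}]'; python3 - <<'E'
from h import *
tool();m,im=shot('wrist','w12')
cv2.imwrite('pics/w12c.png',cv2.resize(im[90:240,200:400],None,fx=4,fy=4,interpolation=cv2.INTER_CUBIC))
E
```

```text
time: 13.75
ee_pos: [0.488, 0.0567, 0.0939]
ee_rot: [0.001, 0.702, 0.712, 0.002]
force: [7.4, 1.7, -2.3]
opening: 0.015
t 13.75 p [0.488  0.0567 0.0939] yaw 0.76 z [ 3.7e-03  7.0e-04 -1.0e+00] F [ 7.4  1.7 -2.3] op 0.015
```

View pics/w12c.png

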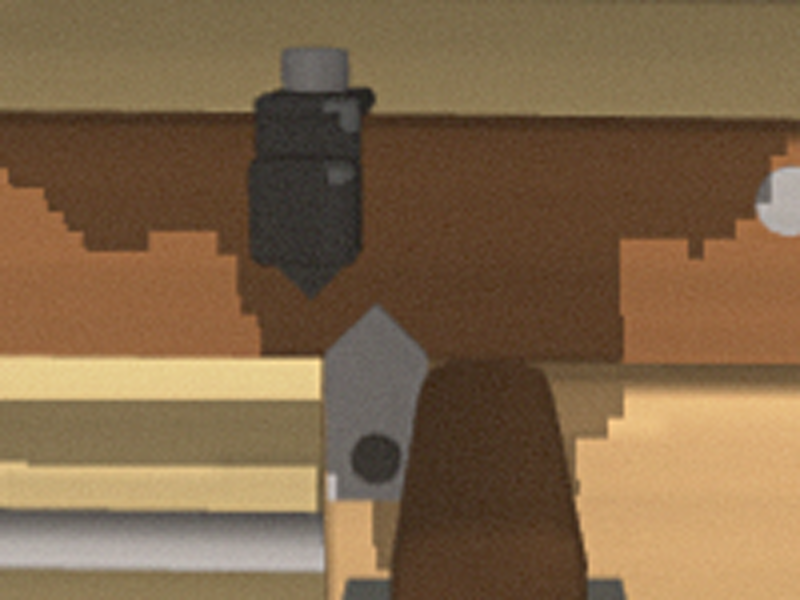

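```bash
python3 -m handwheel '[{"dp":[-0.003,0,0],"delta_rot":[0,0,0],"fingers":-1},{"dp":[-0.003,-0.0001,0],"delta_rot":[0,0,0],"fingers":-1},{"dp":[-0.002,0,0],"delta_rot":[0,0,0],"fingers":-1},{"dp":[0,0,0],"delta_rot":[0,0,0],"fingers":-1},{"dp":[0,0,0],"delta_rot":[0,0,0],"fingers":-1},{"dp":[0,0,0],"delta_rot":[0,0,0],"fingers":-1}]'; python3 - <<'E'
from h import *
tool();m,im=shot('wrist','w13')
cv2.imwrite('pics/w13c.png',cv2.resize(im[90:240,200:400],None,fx=4,fy=4,interpolation=cv2.INTER_CUBIC))
m,im=shot('scene','s13')
cv2.imwrite('pics/s13c.png',cv2.resize(im[130:250,220:340],None,fx=5,fy=5,interpolation=cv2.INTER_CUBIC))
E
```

```text
time: 14.3
ee_pos: [0.4803, 0.0567, 0.0939]
ee_rot: [0.001, 0.702, 0.712, 0.002]
force: [8.9, 1.2, -3.3]
opening: 0.0147
t 14.3 p [0.4803 0.0567 0.0939] yaw 0.76 z [ 4.2e-03  9.0e-04 -1.0e+00] F [ 8.9  1.2 -3.3] op 0.0147
```

View pics/w13c.png

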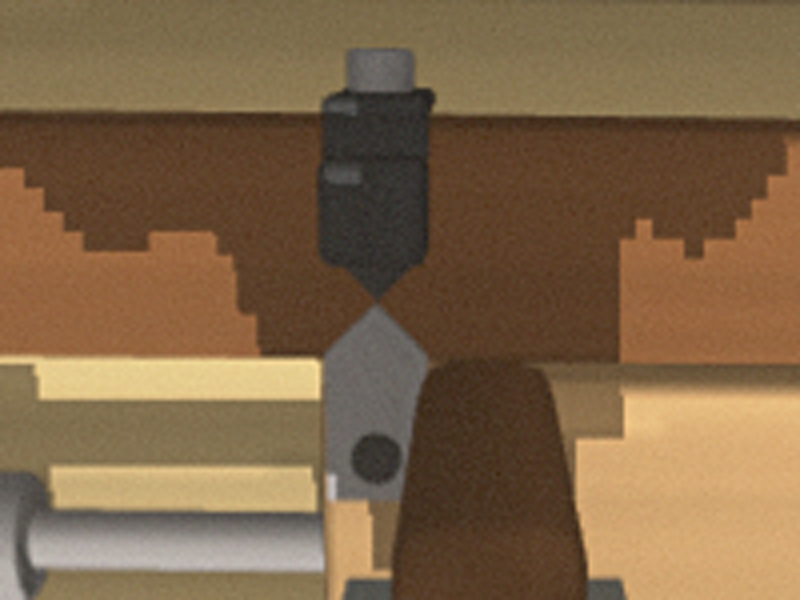

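View pics/s13c.png

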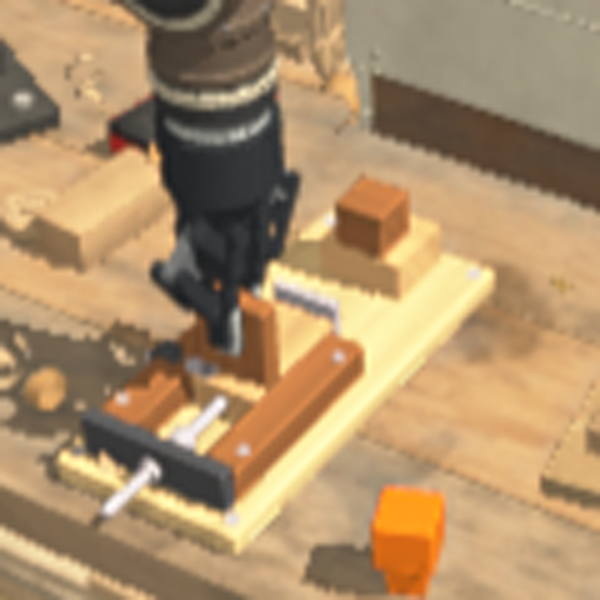

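The tips meet: nose (377,300) and pointer (377,304) in the crop. The stop is still seated. I'll hold and check it stays steady.

```bash
python3 -m handwheel '[{"dp":[0,0,0],"delta_rot":[0,0,0],"fingers":-1},{"dp":[0,0,0],"delta_rot":[0,0,0],"fingers":-1},{"dp":[0,0,0],"delta_rot":[0,0,0],"fingers":-1},{"dp":[0,0,0],"delta_rot":[0,0,0],"fingers":-1},{"dp":[0,0,0],"delta_rot":[0,0,0],"fingers":-1},{"dp":[0,0,0],"delta_rot":[0,0,0],"fingers":-1}]'; python3 - <<'E'
from h import *
tool();m,im=shot('wrist','w14');a=cv2.imread('pics/w13.png')
print(cv2.phaseCorrelate(np.float32(a[90:170,240:350,1]),np.float32(im[90:170,240:350,1])))
print(arm.sign_off())
E
```

```text
time: 14.9
ee_pos: [0.4803, 0.0566, 0.0939]
ee_rot: [0.001, 0.702, 0.712, 0.002]
force: [9.2, 1.8, -2.4]
opening: 0.0149
t 14.9 p [0.4803 0.0566 0.0939] yaw 0.76 z [ 4.2e-03  8.0e-04 -1.0e+00] F [ 9.2  1.8 -2.4] op 0.0149
((-0.04464177285496618, -0.03481340352580986), 1.0123901895682017)
the job is handed in; nothing more can be done
None
```

The jig is ready: the brown stop block is plugged into the socket and released, and the arm is holding the spring jaw open at the mark. I handed the job in at about 15 s; sign-off reports no verdict.

- **Stop block:** It seated at tool height 0.0769 m against the 0.0767 m expected at full depth, with about 7 N of contact. After release, the wrist and scene pictures showed the head flat on the socket block. The last scene picture, with the jaw pulled, still showed it seated.
- **Jaw:** I pulled the paddle about 32 mm, with the grip set to 80 N. In the last enlarged wrist picture the pointer and the clip nose are in the same pixel column. Over the last 0.6 s of holding the tool did not move along the jig, the picture stayed put (under 0.05 pixel), and the arm felt about 9 N of spring pull.
- **Other things on the bench:** I touched none of them, and the orange and white look-alikes were left alone. I did not re-measure where they are.
- **Disagreements:**
  - The wrist camera reads about 1–2 mm off sideways, so I aligned by comparing features within the same picture.
  - The socket hole is about 8 mm nearer the robot than the centre of its block, so I measured the hole mouth directly.

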